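# Walk the lamp supply into its docking bay and shut the gate

### The arm

A 6-joint arm with a two-finger parallel gripper is mounted at the origin on the work surface. World frame = base frame: x ahead of the robot, y to its left, z up, the work surface at z = 0. Lengths are in mm, angles in rad, forces in N, time in s.
With the tool pointing down it reaches from about 275 to 725 mm from the base axis. Payload 5.6 kg.
Tool frame: the origin (TCP) lies between the finger pads; the fingertips stand 11 mm ahead of it and the grasp point (between the pads) lies 8 mm behind it (robot.tcp_to_tips is the distance from the TCP to the fingertips, in mm); z points along the fingers, x is the direction in which the jaws open and shut, and the axes are right-handed (so a half turn about z gives the same grasp; the last joint's range is limited). The gripper opens to 85 mm and grips with 20 to 120 N. Pads are 22 mm wide; open, the fingers measure 114 mm over their backs; the gripper's body (76 mm by 85 mm) begins 54 mm behind the grasp point. The pads swing forward as they close: fully open they stand 13 mm farther back than shut.
Start: joints at [1.562, 0.255, 0.108, 0, -1.424, -0.285], TCP at [159.248, 526.434, 242.283] pointing down, gripper open.
Joint ranges: [-2.95, 2.95], [-1.21, 1.97], [-1.09, 1.5], [-2.87, 1.71], [-2.94, -0.07], [-3.05, 3.05]. Speed limits (rad/s): [2.57, 2.57, 3.14, 3.14, 3.14, 3.14].

### API

Orientations are given as a unit quaternion [w, x, y, z].
In Python, from station import robot gives the robot as it stands.
- The arm moves only by the tool play_rows, never from a script. Its argument "series" is one flat list of numbers, 5 for each row, row after row: the opening, from -1 (shut) to 1 (fully open), then the shift along the tool's x, y, z in mm, then the turn about the tool's z in rad. A call has 1 to 12 rows; each row is the pose to reach, as a shift and turn from the pose commanded when the call began, along the tool's axes at that moment; what a row does not reach only later rows make up. A row lasts 1/10 s, in which the tool goes at most 50 mm and 8.59 degrees, less where a joint would pass 70% of its speed; a pose out of reach is approached as far as the arm can. A call with a gripper value outside its range is refused whole. The fingers move at their own pace and stop on an object; "force" is the grip in N (left out, the last holds). Time passes only in rows, so rows that repeat a pose let the fingers close. It gives the time, the measured TCP pose, the force and the opening at its end, in the units of the state.
- robot.get_obs(): the state, without advancing time (a new reading comes with each control period).
- robot.get_image(name): name is "side" or "top"; returns a dict with "image" (420x560x3 uint8, red, green, blue), "range_z" (420x560 float32, mm along the optical axis (not along the pixel's ray), 0 where there is no reading), "K" (3x3 intrinsics, pixels), "rvec" (rotation vector, rad) and "tvec" (3), from world to camera coordinates, as OpenCV has them. Camera axes: x right, y down, z forward; pixel columns grow to the right and rows downward; lengths in mm; the calibration is good to about 2 mm. A picture is of the moment at which its call begins.
- robot.hand_in(): hands the job in, once; it reports no verdict.
Trained networks look in a picture, given as the dict that the camera call returned (one of the last four; its "shot" number tells which), for a name from the list of things; names that differ only in an ending like _2 or _b are one class to them, and where a whole thing is asked for, a point or a joint stands for the part that bears it (a point fixed in the world has none). Each returns a list of dicts, best first, with "p" (0 to 1); they miss things now and then, are a little off and sometimes report something else, mostly with a low value. They report only what shows in the picture. A call takes as long as a camera call. They do not tell look-alikes from the thing itself.
- robot.search_frame(picture, label): "location" ([x, y, z] in mm, in world coordinates, good to about 4 mm: the middle of the surface that is visible of it).
- robot.trace(picture, label): "pixels" (420x560 bool, what is visible of it).
- robot.place_of(picture, label): "location" ([x, y, z] in mm, in world coordinates, good to about 4 mm: a listed point, or the origin of a listed thing).
The state is a dict: "time": time; "joint_pos": joint angles; "joint_vel": joint speeds; "joint_torque": joint torques, N m; "eef_pos": TCP position; "ee_rot": TCP orientation; "contact_force": force on the tool from outside, world axes, zero at the start; "moment": the same for the moment, N m; "width": finger opening in mm.
Only numpy, scipy, OpenCV 4.12 (cv2) and the standard library are available. Lean on these libraries where they do the work, as an engineer would, in place of code of your own. Each camera call takes 0.05 s, during which the arm holds its last target. There are 200 camera calls.

### The job

Walk the heavy instrument case forward into its docking bay by pushing in turn on its two rear corners, gently, until its front stands flush against the stop bar with both spring pins pushed in; do not touch the plug sockets in the middle of its back. Then swing the retaining gate fully shut behind it. Leave everything else on the bench where it is.

Things in the scene. Friction and masses are not known exactly. Their poses are not given: they have to be found in the camera images.
- case: heavy grey flat-bottomed instrument case, 130 mm deep (x), 170 wide (y), 50 tall; origin at the centre of its underside; x forward into the bay, y left. About 1.35 kg; too wide to grasp. Slides when a rear corner is pushed with 4 to 12 N, turning as it goes; a push climbs steeply once it stands against the stop bar. Push with at most about 20 N: it must never be pressed with over 35 N.
- rear_left (a point): point on the case's flat rear face (the face towards the robot) at its left rear corner: 65 mm behind the case's centre, 70 mm to its left, 25 mm above the bench. Flat bare metal from 45 mm left of the middle to the edge at 85 mm, free for a push; push low (10 to 30 mm up): near the top edge the push bears the case down and it binds. The corner swings outward as the case turns.
- rear_right (a point): the same at the right rear corner: 65 mm behind the case's centre, 70 mm to its right, 25 mm above the bench
- sockets: the black plug sockets that stick out 20 mm from the middle of the case's rear face, 90 mm wide, from 10 to 40 mm above the bench; delicate, must not be touched. Origin at the middle of the rear face, 25 mm up.
- bay: docking bay: two fixed 24 mm high guide rails along its x, 182 mm apart inside, from x = 54 to 94 mm, flared mouths from x = 16. Origin on the bench on the centre line; x forward into the bay, y left. A 45 mm high stop bar crosses the far end, its near face clamped anywhere from x = 90 to 97 mm (not measured: find it by feel), so the seated case has its centre at x = 25 to 32 mm.
- pin_left (a joint): travel (m) of the left of two weak brass spring pins (60 mm left of the centre line, 24 mm up) that stick out 6 mm from the stop bar towards the case: 0 = out, 0.006 = pushed in flush, when the case's front stands against the bar there. Spring 0.5 to 1.4 N, too weak to push the case back.
- pin_right (a joint): the same for the right pin, 60 mm right of the centre line
- gate (a joint): angle (rad) of the retaining gate, a 66 mm arm, 12 wide, 18 to 30 above the bench, on a pivot right of the case. 0: open, arm pointing to the bay's -x and 30 deg outward (right). Grows clockwise seen from above; 2.09: shut at its end stop, arm to +y behind the case's right rear corner, clearing it by 3 to 10 mm if seated and striking it if short. Light friction, about 1 N; stays as left.
- gate_knob (a point): middle of the gate's black upright knob: a cylinder 16 mm across, from 30 to 66 mm above the bench, standing on the arm 50 mm from the pivot; this point is 48 mm above the bench
- gate_pivot (a point): the gate's pivot axis, 24 mm above the bench: 49 mm behind and 125 mm right of the bay's origin
- post: a steel optical post on a round foot, 32 mm across, 85 mm tall; bystander; origin at the centre of its foot
- lens: a round lens, 44 mm across, upright on a small black stand, 70 mm tall; bystander; origin under its stand
- driver: a screwdriver lying flat, 170 mm long; bystander
- tile: a white reference tile lying flat, 70 x 90 x 12 mm; bystander; origin under its centre
- brick: a red brick sample, 100 x 210 x 65 mm; bystander; origin under its centre
- bracket: an aluminium angle bracket, 45 x 40 mm, 66 mm tall; bystander; origin under its foot
- weight: a brass cylinder, 40 mm across, 30 mm tall; bystander; origin under its centre
Not all that is in view belongs to the job. What is shaped like the case but purple is not meant.

How it is judged (in metres and radians):
On the way, in this order (a step that is already met when the one before it is completed fails the run):
1. the case stands in the bay flush against the stop bar, both pins pushed in, while the gate is still open (value of joint each of pin_left, pin_right above 0.0045 m and x of case in the frame of bay above 0.021 m and y of case in the frame of bay between -0.01 and 0.01 m and angle between the x axis of case and the x axis of bay, either way round below 0.04 rad and angle between case's own z axis and vertical below 0.03 rad and not (value of joint gate above 1.5 rad)), for 0.2 s.
2. the gate is shut behind the seated case (value of joint each of pin_left, pin_right above 0.0045 m and x of case in the frame of bay above 0.021 m and y of case in the frame of bay between -0.01 and 0.01 m and angle between the x axis of case and the x axis of bay, either way round below 0.04 rad and angle between case's own z axis and vertical below 0.03 rad and value of joint gate above 1.94 rad), for 0.2 s.
At the end, for the whole second after the job is handed in: The case stands flat and square (within 0.04 rad) in the bay, centred within 10 mm, its centre at least 21 mm ahead of the bay's origin, both spring pins pushed in more than 4.5 mm of their 6 mm, at rest; the gate is turned beyond 1.94 rad (all of step 2 and linear speed of case below 0.01 m/s); the robot touches nothing.
It fails at once if the plug sockets are pressed (over 1 N) (contact force between anything else and sockets above 1 N).
It fails at once if the robot presses on the case with more than 35 N (contact force between any of the fingers, the arm and case above 35 N).
It fails at once if the case is tipped by more than 0.1 rad (angle between case's own z axis and vertical above 0.1 rad).
It fails at once if anything else on the bench (post, lens, screwdriver, tile, brick, bracket, brass cylinder) is moved by more than 15 mm (distance of any of post, lens, driver, tile, brick, bracket, weight from where it was at the start of the episode above 0.015 m).
It also fails if it takes over 72 s, if anything falls off the work surface, if the arm or the gripper's body presses on something with over 40 N, if the wrist force passes 120 N, or if a joint passes its speed limit or range.

## Working session

There is one attempt and no reset: what is moved stays moved. The work goes in short steps, Python scripts to look and compute and a tool call to move; the robot and the scene stay as the last step left them, time stands still between calls to the robot, and variables do not carry over. Pictures are saved under pics/ and viewed, about 8 in all and at most 12, crops included, and the job is handed in when it is done.

Besides the shell and the picture viewer there is one more tool, called after "Call:" as name(argument=value, ...), one argument or row to a line, values as JSON. play_rows: Moves the arm, as the interface text tells. Its arguments: {"type":"object","properties":{"series":{"type":"array","items":{"type":"number"}},"force":{"type":"number"}},"required":["series"]}

```bash
mkdir -p pics; cat > h.py <<'E'
import numpy as np, cv2
from station import robot
from scipy.spatial.transform import Rotation as R
def pts(p):
    K=p["K"];Z=p["range_z"];v,u=np.indices(Z.shape)
    c=np.stack([(u-K[0,2])*Z/K[0,0],(v-K[1,2])*Z/K[1,1],Z],-1)
    M=cv2.Rodrigues(np.array(p["rvec"],float))[0]
    w=(c-np.array(p["tvec"]).ravel())@M
    w[Z<=0]=np.nan
    return w
def st():
    o=robot.get_obs();print({k:np.round(o[k],3).tolist() for k in("time","eef_pos","ee_rot","contact_force","moment","width")})
    print(np.round(R.from_quat(np.roll(o["ee_rot"],-1)).as_matrix(),3).tolist())
E
python3 - <<'E'
from h import *
st()
for n in("top","side"):
    p=robot.get_image(n);cv2.imwrite(f"pics/{n}0.png",p["image"][:,:,::-1])
    for l in("case","sockets","rear_left","rear_right","bay","gate_knob","gate_pivot","post","lens","tile","brick","bracket","weight","driver"):
        try:
            r=robot.place_of(p,l);print(n,l,[(round(float(x["p"]),2),np.round(x["location"]).tolist()) for x in r[:2]])
        except Exception as e: print(l,e)
E
```

```text
{'time': 0.0, 'eef_pos': [159.052, 525.993, 241.39], 'ee_rot': [-0.001, -0.596, 0.803, -0.001], 'contact_force': [-0.02, 0.293, -0.108], 'moment': [-0.036, 0.004, -0.01], 'width': 85.219}
[[-0.29, -0.957, -0.001], [-0.957, 0.29, -0.002], [0.002, -0.0, -1.0]]
top case [(0.88, [366.0, -489.0, -2.0]), (0.78, [584.0, -14.0, -4.0])]
top sockets [(0.85, [433.0, 133.0, 26.0]), (0.83, [257.0, -127.0, 29.0])]
top rear_left [(0.95, [534.0, 62.0, 24.0]), (0.93, [282.0, -544.0, 24.0])]
top rear_right [(0.94, [457.0, 204.0, 26.0]), (0.84, [425.0, -571.0, 22.0])]
top bay [(0.52, [604.0, 182.0, -3.0])]
top gate_knob [(0.53, [510.0, -137.0, 45.0])]
top gate_pivot [(0.72, [558.0, -130.0, 23.0]), (0.36, [603.0, 182.0, 1.0])]
top post [(0.61, [605.0, 183.0, -3.0])]
top lens [(0.82, [733.0, 184.0, 1.0])]
top tile [(0.69, [428.0, 381.0, -2.0])]
top brick [(0.87, [654.0, 451.0, 1.0])]
top bracket [(0.58, [643.0, -229.0, -2.0]), (0.27, [631.0, -432.0, 5.0])]
top weight [(0.74, [630.0, -434.0, 5.0]), (0.5, [521.0, -7.0, 22.0])]
top driver [(0.84, [441.0, -338.0, 1.0])]
side case [(0.97, [365.0, -493.0, -2.0]), (0.79, [583.0, -18.0, 2.0])]
side sockets [(0.66, [353.0, -560.0, 26.0]), (0.54, [518.0, 0.0, 26.0])]
side rear_left [(0.93, [311.0, -87.0, 27.0]), (0.89, [536.0, 66.0, 24.0])]
side rear_right [(0.94, [459.0, 200.0, 24.0]), (0.78, [426.0, -566.0, 30.0])]
side bay [(0.28, [583.0, -14.0, 3.0]), (0.21, [503.0, -70.0, 26.0])]
side gate_knob [(0.72, [513.0, -139.0, 46.0]), (0.67, [578.0, -15.0, 1.0])]
side gate_pivot []
side post [(0.61, [501.0, -72.0, 28.0]), (0.4, [602.0, 182.0, -2.0])]
side lens [(0.58, [734.0, 186.0, -1.0])]
side tile [(0.71, [427.0, 380.0, -3.0])]
side brick [(0.97, [655.0, 448.0, 2.0])]
side bracket [(0.86, [643.0, -228.0, 2.0])]
side weight [(0.54, [628.0, -426.0, -3.0]), (0.26, [644.0, -228.0, 1.0])]
side driver [(0.86, [436.0, -340.0, -2.0])]
```

View pics/top0.png

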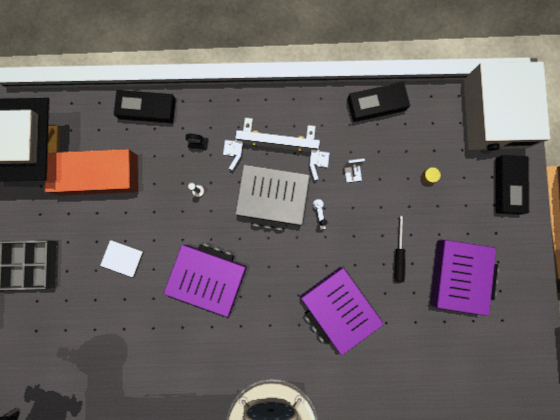

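View pics/side0.png

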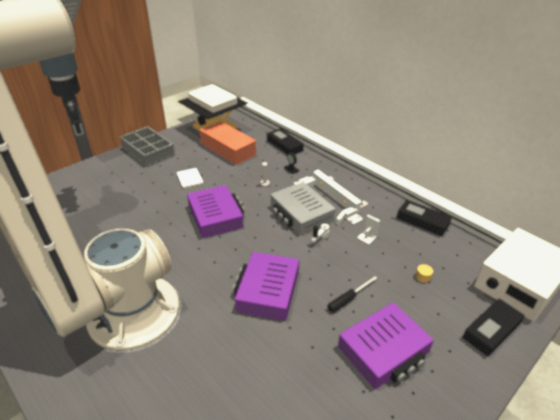

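```bash
cat >> h.py <<'E'
def rect(P):
    c,s,a=cv2.minAreaRect(P.astype(np.float32)); return np.round(c,1),np.round(s,1),round(a,2)
def casefit(p,w):
    m=(abs(w[...,2]-50)<6)&(abs(w[...,0]-590)<110)&(abs(w[...,1]+15)<125)
    im=p["image"].astype(int); m&=(im.max(-1)-im.min(-1)<40)
    n,L,S,_=cv2.connectedComponentsWithStats(m.astype(np.uint8))
    i=1+np.argmax(S[1:,4]); return w[L==i]
E
python3 - <<'E'
from h import *
p=robot.get_image("top");w=pts(p)
P=casefit(p,w);print("case",len(P),rect(P[:,:2]),P[:,2].mean())
# bar
for lo,hi,nm in((38,52,"z45"),(18,30,"z24"),(54,70,"z60")):
    m=(w[...,2]>lo)&(w[...,2]<hi)&(w[...,0]>480)&(w[...,0]<720)&(abs(w[...,1]+15)<170)
    n,L,S,_=cv2.connectedComponentsWithStats(m.astype(np.uint8),connectivity=4)
    for i in range(1,n):
        if S[i,4]>12: Q=w[L==i];print(nm,S[i].tolist(),rect(Q[:,:2]),np.round(Q[:,2].mean()))
c=p["image"][100:260,180:400,::-1]
cv2.imwrite("pics/crop1.png",cv2.resize(c,None,fx=3.6,fy=3.6,interpolation=cv2.INTER_CUBIC))
print(p["K"],w[195,273],w[140,280])
for l in("gate_knob","gate_pivot","bay","rear_left","rear_right","sockets"):
    print(l,[(round(float(x["p"]),2),np.round(x["location"]).tolist()) for x in robot.place_of(p,l)[:5]])
E
```

```text
case 3407 (array([581.5, -15.7]), array([169.8, 130.3]), 79.94) 49.9901665926455
z45 [261, 141, 59, 9, 281] (array([711.8, -62.7]), array([149.3,  19.1]), 87.03) 44.0
z45 [236, 165, 74, 64, 3158] (array([574.6, -14.5]), array([169.9, 144.3]), 79.82) 49.0
z24 [230, 144, 13, 26, 161] (array([686.1,  77.2]), array([21.3, 70.4]), 76.96) 24.0
z24 [285, 146, 15, 3, 20] (array([708.3, -68.5]), array([36.7,  1.8]), 82.52) 24.0
z24 [304, 149, 16, 32, 194] (array([ 667.5, -130.2]), array([88.1, 35.9]), 16.93) 24.0
z24 [318, 211, 6, 6, 17] (array([ 529.7, -134.7]), array([18.1,  7.4]), 43.81) 28.0
z60 [321, 219, 6, 7, 33] (array([ 508.1, -139.7]), array([12.8, 14.9]), 87.47) 66.0
[[384.10363046   0.         277.02091345]
 [  0.         384.10363046 212.23030602]
 [  0.           0.           1.        ]] [579.55395716 -16.41318076  50.40641084] [722.08607794 -37.0355679   45.50061346]
gate_knob [(0.63, [534.0, 61.0, 24.0]), (0.56, [514.0, -140.0, 50.0])]
gate_pivot [(0.67, [556.0, -132.0, 23.0])]
bay []
rear_left [(0.92, [284.0, -546.0, 21.0]), (0.83, [535.0, 62.0, 25.0]), (0.69, [311.0, -86.0, 26.0]), (0.55, [411.0, 71.0, 23.0])]
rear_right [(0.95, [423.0, -570.0, 24.0]), (0.88, [510.0, -72.0, 22.0]), (0.81, [193.0, -168.0, 29.0]), (0.63, [454.0, 204.0, 26.0])]
sockets [(0.74, [520.0, -5.0, 24.0]), (0.71, [254.0, -129.0, 27.0]), (0.6, [355.0, -554.0, 26.0]), (0.58, [434.0, 137.0, 25.0]), (0.16, [561.0, -132.0, 27.0])]
```

View pics/crop1.png

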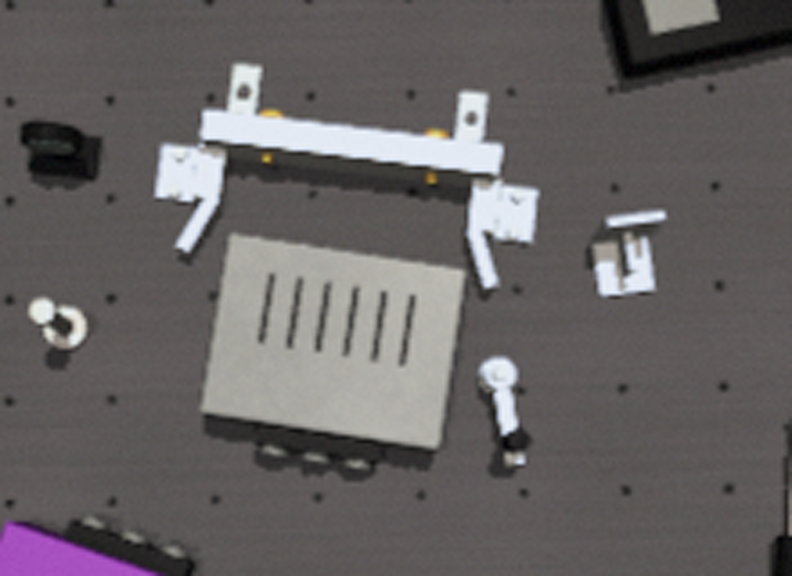

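```bash
cat >> h.py <<'E'
def ray(p,uv,z):
    M=cv2.Rodrigues(np.array(p["rvec"],float))[0];t=np.array(p["tvec"],float).ravel()
    uv=np.atleast_2d(np.array(uv,float));d=np.c_[uv,np.ones(len(uv))]@np.linalg.inv(p["K"]).T@M
    o=-M.T@t; return o+d*((z-o[2])/d[:,2])[:,None]
E
python3 - <<'E'
from h import *
p=robot.get_image("top")
f=lambda a:np.array(a)/3.6+[180,100]-.4
C=ray(p,f([(230,235),(465,268),(440,449),(203,412)]),50)
B=ray(p,f([(202,138),(500,172),(500,147),(203,112)]),45)
ang=lambda a,b:np.degrees(np.arctan2(*(b-a)[:2][::-1]))
print("case",C.mean(0),[np.linalg.norm(C[i]-C[i-1]).round() for i in range(4)],"yaw",ang(C[1],C[0])-90,ang(C[2],C[3])-90,ang(C[3],C[0]),ang(C[2],C[1]))
print(B.round(),"bar yaw",ang(B[1],B[0])-90,ang(B[2],B[3])-90)
print("pivot",ray(p,f([(498,375)]),30),"knob",ray(p,f([(514,440)]),66), "pins",ray(p,f([(266,158),(431,178)]),24))
print("rail inner", ray(p,f([(221,190),(217,203),(179,245),(469,225),(480,290)]),24))
E
```

```text
case [581.72816419 -15.22353225  50.        ] [np.float64(127.0), np.float64(167.0), np.float64(129.0), np.float64(167.0)] yaw -9.185609442081784 -10.00688624138111 -9.246171126931468 -9.308691876277452
[[ 730.   77.   45.]
 [ 701. -135.   45.]
 [ 719. -136.   45.]
 [ 749.   76.   45.]] bar yaw -7.704111403772899 -7.926920223263963
pivot [[ 557.36028823 -131.37485419   30.        ]] knob [[ 508.48908108 -136.93932545   66.        ]] pins [[720.07640881  32.23078796  24.        ]
 [703.01167616 -87.50998899  24.        ]]
rail inner [[ 696.98147594   65.23924209   24.        ]
 [ 687.43431191   68.25085175   24.        ]
 [ 657.04269419   96.07951228   24.        ]
 [ 667.78790861 -114.20668604   24.        ]
 [ 619.98155165 -120.8519984    24.        ]]
```

Call:
play_rows(
  series=[0,0,0,0,0,-1,22,-45,0,-0.05,-1,44,-90,0,-0.1,-1,66,-135,0,-0.18,-1,88,-180,0,-0.18,-1,110,-225,0,-0.18,-1,132,-270,0,-0.18],
  force=40,
)

```text
time: 2.6
eef_pos: [380.2, 320.7, 242.6]
ee_rot: [0.0, -0.666, 0.746, 0.0]
contact_force: [0.6, 0.6, 0.4]
width: 0.2
```

Call:
play_rows(
  series=[-1,42,-15,0,0,-1,84,-29,10,0.02,-1,126,-43,20,0.025,-1,168,-58,30,0.025,-1,210,-72,40,0.025,-1,252,-87,50,0.025,-1,294,-101,70,0.025,-1,336,-115,90,0.025,-1,377,-129,110,0.025,-1,377,-129,140,0.025,-1,377,-129,140,0.025],
)

```text
time: 3.7
eef_pos: [461.5, -68.2, 98.9]
ee_rot: [-0.003, -0.655, 0.756, 0.002]
contact_force: [-0.3, 0.6, -1.1]
width: -0.2
```

Call:
play_rows(
  series=[-1,0,0,40,0,-1,0,0,74,0,-1,0,0,76,0,-1,0,0,76,0,-1,0,-8,76,0,-1,0,-16,76,0,-1,0,-16,76,0],
)

```text
time: 4.4
eef_pos: [482.8, -69.1, 27.8]
ee_rot: [0.001, -0.656, 0.754, -0.001]
contact_force: [-0.8, -0.6, -0.4]
width: -0.1
```

```bash
python3 - <<'E'
from h import *
st()
p=robot.get_image("top")
c=p["image"][120:280,180:400,::-1]
cv2.imwrite("pics/crop2.png",cv2.resize(c,None,fx=3.6,fy=3.6,interpolation=cv2.INTER_CUBIC))
E
```

```text
{'time': 4.4, 'eef_pos': [482.767, -69.055, 27.768], 'ee_rot': [0.001, -0.656, 0.754, -0.001], 'contact_force': [-0.794, -0.555, -0.425], 'moment': [-0.022, 0.036, 0.004], 'width': -0.056}
[[-0.138, -0.99, 0.004], [-0.99, 0.138, 0.0], [-0.001, -0.004, -1.0]]
```

View pics/crop2.png

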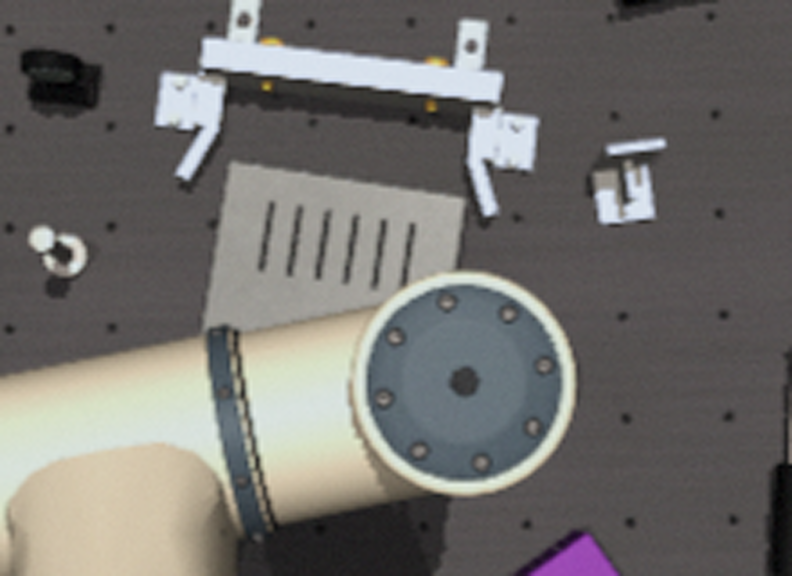

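Call:
play_rows(
  series=[-1,0,-3,4,0,-1,0,-6,4,0,-1,0,-9,4,0,-1,0,-11,4,0,-1,0,-13,4,0,-1,0,-15,4,0,-1,0,-17,4,0,-1,0,-19,4,0,-1,0,-21,4,0,-1,0,-23,4,0,-1,0,-25,4,0],
)

```text
time: 5.55
eef_pos: [499.2, -73.6, 22.2]
ee_rot: [-0.005, -0.656, 0.755, 0.003]
contact_force: [-20.4, -0.6, 20.8]
width: -0.1
```

```bash
cat >> h.py <<'E'
O=np.array([623.5,-15]);ex=np.array([.9905,-.1375]);ey=np.array([.1375,.9905])
def bay(P): d=np.asarray(P)[...,:2]-O; return np.stack([d@ex,d@ey],-1)
def track(n="top"):
    """fit front and side edges of the grey top in bay coords"""
    p=robot.get_image(n);w=pts(p);o=robot.get_obs()
    m=(abs(w[...,2]-50)<2.5);b=bay(w);im=p["image"].astype(int)
    m&=(abs(b[...,0])<115)&(abs(b[...,1])<110)&(im.max(-1)-im.min(-1)<22)&(im.sum(-1)>200)
    k,L,S,_=cv2.connectedComponentsWithStats(m.astype(np.uint8))
    m=L==1+np.argmax(S[1:,4])
    B=b[m]
    y=np.arange(np.percentile(B[:,1],3)+4,np.percentile(B[:,1],97)-4,4)
    f=[np.percentile(B[abs(B[:,1]-t)<3][:,0],98) for t in y]
    c=np.polyfit(y,f,1); r=f-np.polyval(c,y); g=abs(r)<4; c=np.polyfit(y[g],np.array(f)[g],1)
    yaw=-np.arctan(c[0])
    print(n,"n",len(B),"yaw",yaw.round(3),"front x@y=0",c[1].round(1),"y range",np.percentile(B[:,1],[0.5,99.5]).round(1))
    # side edges in case frame
    e1=np.array([np.cos(yaw),np.sin(yaw)]);e2=np.array([-e1[1],e1[0]])
    print(" case-frame x",np.percentile(B@e1,[.3,99.7]).round(1),"y",np.percentile(B@e2,[.3,99.7]).round(1))
    print(" tcp bay",bay(o["eef_pos"]).round(1),"z",o["eef_pos"][2].round(1),"F",np.round(o["contact_force"],1),"t",o["time"])
    return p
E
python3 - <<'E'
from h import *
track();track("side")
E
```

```text
top n 1299 yaw 0.004 front x@y=0 22.0 y range [-89.1  77.7]
 case-frame x [-55.9  24.1] y [-89.9  78. ]
 tcp bay [-114.9  -75.2] z 22.2 F [-18.4   0.8  19.1] t 5.6
side n 249 yaw -0.132 front x@y=0 22.2 y range [-90.3  24.3]
 case-frame x [-50.3  32.5] y [-96.5  28.2]
 tcp bay [-114.9  -75.2] z 22.2 F [-17.8   0.6  18.4] t 5.65
```

```bash
python3 - <<'E'
from h import *
st()
p=track("side")
im=p["image"][150:270,230:390,::-1]
cv2.imwrite("pics/crop3.png",cv2.resize(im,None,fx=5,fy=5,interpolation=cv2.INTER_CUBIC))
E
```

```text
{'time': 5.65, 'eef_pos': [499.39, -73.739, 22.184], 'ee_rot': [-0.005, -0.656, 0.755, 0.003], 'contact_force': [-17.776, 0.63, 18.427], 'moment': [-0.091, 5.606, -0.049], 'width': -0.017}
[[-0.139, -0.99, -0.011], [-0.99, 0.139, -0.001], [0.003, 0.011, -1.0]]
side n 255 yaw -0.108 front x@y=0 23.2 y range [-90.6  23.8]
 case-frame x [-52.1  30.5] y [-96.4  27.4]
 tcp bay [-114.9  -75.2] z 22.2 F [-17.4   0.2  18.1] t 5.7
```

View pics/crop3.png

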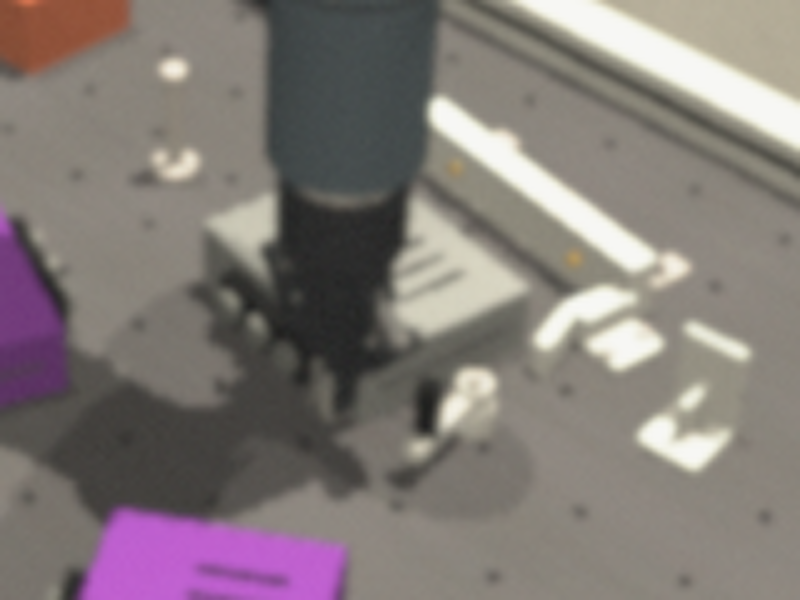

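Call:
play_rows(
  series=[-1,0,0,-2,0,-1,0,0,-4,0,-1,0,0,-4,0],
)

```text
time: 6.0
eef_pos: [503.1, -73.0, 25.6]
ee_rot: [-0.002, -0.656, 0.755, 0.001]
contact_force: [-5.5, -1.0, 0.5]
width: -0.1
```

```bash
python3 - <<'E'
from h import *
st();track()
E
```

```text
{'time': 6.0, 'eef_pos': [503.14, -73.011, 25.588], 'ee_rot': [-0.002, -0.656, 0.755, 0.001], 'contact_force': [-5.46, -1.049, 0.52], 'moment': [-0.488, 2.159, -0.044], 'width': -0.144}
[[-0.139, -0.99, -0.004], [-0.99, 0.139, -0.0], [0.001, 0.004, -1.0]]
top n 1286 yaw 0.026 front x@y=0 24.0 y range [-86.3  78.5]
 case-frame x [-52.2  26.2] y [-87.6  79.2]
 tcp bay [-111.3  -74. ] z 25.6 F [-7.2 -2.6 -0.1] t 6.05
```

Call:
play_rows(
  series=[-1,0,-1.5,-1,0,-1,0,-3,-2,0,-1,0,-4.5,-3,0,-1,0,-6,-3,0,-1,0,-7.5,-3,0,-1,0,-9,-3,0,-1,0,-10.5,-3,0,-1,0,-12,-3,0],
)

```text
time: 6.85
eef_pos: [516.3, -74.6, 29.1]
ee_rot: [-0.001, -0.656, 0.754, 0.0]
contact_force: [-5.7, -2.2, -1.2]
width: 0.2
```

```bash
python3 - <<'E'
from h import *
track()
E
```

```text
top n 1059 yaw 0.102 front x@y=0 32.1 y range [-78.1  84.6]
 case-frame x [-27.7  34.3] y [-82.5  84.2]
 tcp bay [-97.6 -73.7] z 29.1 F [-3.5 -2.  -3.1] t 6.9
```

Call:
play_rows(
  series=[-1,0,20,0,0,-1,0,50,0,0,-1,-40,50,0,0,-1,-80,50,0,0,-1,-120,50,0,0,-1,-135,50,1,0,-1,-135,40,3,0,-1,-135,30,3,0,-1,-135,22,3,0,-1,-135,22,3,0],
)

```text
time: 7.9
eef_pos: [515.3, 61.5, 26.3]
ee_rot: [0.0, -0.656, 0.755, -0.0]
contact_force: [-0.3, 0.1, 0.1]
width: 0.1
```

```bash
python3 - <<'E'
from h import *
track();track("side")
E
```

```text
top n 2488 yaw 0.087 front x@y=0 31.5 y range [-89.8  83.8]
 case-frame x [-93.1  34.3] y [-85.  84.]
 tcp bay [-118.5   60.8] z 26.2 F [-0.7 -0.1 -0.4] t 7.95
side n 903 yaw -0.166 front x@y=0 22.5 y range [-90.3  82.7]
 case-frame x [-101.7   38. ] y [-103.1   82.6]
 tcp bay [-119.1   60.8] z 26.1 F [-0.2  0.3  0.9] t 8.0
```

Call:
play_rows(
  series=[-1,0,-3,0,0,-1,0,-6,0,0,-1,0,-8,-1,0,-1,0,-9.5,-1.5,0,-1,0,-11,-2,0,-1,0,-12.5,-3,0,-1,0,-14,-3,0,-1,0,-15.5,-3,0,-1,0,-17,-3,0,-1,0,-18.5,-3,0,-1,0,-20,-3,0],
)

```text
time: 9.1
eef_pos: [532.5, 60.1, 28.5]
ee_rot: [-0.001, -0.656, 0.755, 0.001]
contact_force: [-4.4, 3.8, -1.8]
width: 0.0
```

```bash
python3 - <<'E'
from h import *
track()
E
```

```text
top n 2335 yaw 0.033 front x@y=0 37.6 y range [-89.7  77.4]
 case-frame x [-87.1  40.7] y [-88.6  78.2]
 tcp bay [-100.2   61.8] z 28.6 F [-4.3  3.9 -1.7] t 9.15
```

Call:
play_rows(
  series=[-1,0,20,0,0,-1,0,48,0,0,-1,40,48,0,0,-1,80,48,0,0,-1,120,48,0,0,-1,136,48,1,0,-1,136,38,3,0,-1,136,28,3,0,-1,136,18,3,0,-1,136,18,3,0],
)

```text
time: 10.15
eef_pos: [499.2, -72.0, 26.4]
ee_rot: [0.001, -0.657, 0.754, -0.001]
contact_force: [0.2, 0.1, 0.3]
width: -0.0
```

```bash
python3 - <<'E'
from h import *
track()
E
```

```text
top n 1812 yaw 0.048 front x@y=0 38.2 y range [-86.7  79.2]
 case-frame x [-60.4  40.8] y [-88.2  80. ]
 tcp bay [-116.4  -73.6] z 26.2 F [-0.1  0.5  0.6] t 10.2
```

Call:
play_rows(
  series=[-1,0,-8,0,0,-1,0,-16,0,0,-1,0,-19,0,0,-1,0,-21,-1,0,-1,-0.5,-23,-2,0,-1,-1,-25,-3,0,-1,-2,-27,-3,0,-1,-3,-29,-3,0,-1,-4,-31,-3,0,-1,-5,-33,-3,0,-1,-6,-35,-3,0],
)

```text
time: 11.3
eef_pos: [529.0, -72.7, 28.4]
ee_rot: [-0.003, -0.656, 0.755, 0.002]
contact_force: [-7.3, -4.7, 1.8]
width: 0.2
```

```bash
python3 - <<'E'
from h import *
track()
E
```

```text
top n 836 yaw 0.072 front x@y=0 46.8 y range [-73.1  87. ]
 case-frame x [-7.8 48.3] y [-79.   85.8]
 tcp bay [-85.2 -70. ] z 28.4 F [-6.2 -3.3 -0.1] t 11.35
```

Call:
play_rows(
  series=[-1,0,20,0,0,-1,0,48,0,0,-1,-40,48,0,0,-1,-80,48,0,0,-1,-120,48,0,0,-1,-132,48,1,0,-1,-132,38,2,0,-1,-132,28,2,0,-1,-132,20,2,0,-1,-132,20,2,0],
)

```text
time: 12.35
eef_pos: [532.2, 61.0, 27.2]
ee_rot: [0.0, -0.656, 0.755, -0.0]
contact_force: [-0.6, -0.8, 0.3]
width: 0.1
```

```bash
python3 - <<'E'
from h import *
track()
E
```

```text
top n 2334 yaw 0.06 front x@y=0 45.8 y range [-85.   86.3]
 case-frame x [-79.3  48.4] y [-82.8  85.6]
 tcp bay [-101.7   62.7] z 27.1 F [ 0.1 -0.4  0.3] t 12.4
```

Call:
play_rows(
  series=[-1,0,-3,0,0,-1,0,-6,0,0,-1,0,-8,-1,0,-1,0,-10,-1.5,0,-1,0,-12,-2,0,-1,0,-14,-3,0,-1,0,-16,-3,0,-1,0,-18,-3,0,-1,0,-20,-3,0,-1,0,-22,-3,0,-1,0,-24,-3,0],
)

```text
time: 13.5
eef_pos: [554.0, 59.1, 29.9]
ee_rot: [-0.0, -0.656, 0.755, 0.001]
contact_force: [-6.1, 4.6, -0.6]
width: 0.0
```

```bash
python3 - <<'E'
from h import *
track()
E
```

```text
top n 2160 yaw -0.025 front x@y=0 55.1 y range [-86.5  73.7]
 case-frame x [-69.1  58.1] y [-86.9  77. ]
 tcp bay [-78.6  63.9] z 30.0 F [-3.1  2.3 -4.1] t 13.55
```

Call:
play_rows(
  series=[-1,0,20,0,0,-1,0,48,0,0,-1,40,48,0,0,-1,80,48,0,0,-1,120,48,0,0,-1,136,48,2,0,-1,136,38,4,0,-1,136,28,4,0,-1,136,14,4,0,-1,136,10,4,0],
)

```text
time: 14.55
eef_pos: [528.8, -74.0, 26.7]
ee_rot: [0.001, -0.657, 0.754, -0.001]
contact_force: [-0.1, -0.6, -0.7]
width: 0.2
```

Call:
play_rows(
  series=[-1,0,-3,0,0,-1,0,-6,0,0,-1,0,-8,-1,0,-1,0,-10,-1.5,0,-1,0,-12,-2,0,-1,-0.5,-14,-3,0,-1,-1,-16,-3,0,-1,-2,-18,-3,0,-1,-3,-20,-3,0,-1,-4,-22,-3,0,-1,-4,-24,-3,0],
)

```text
time: 15.65
eef_pos: [546.5, -75.0, 28.9]
ee_rot: [-0.004, -0.656, 0.755, 0.002]
contact_force: [-17.9, -1.6, 9.9]
width: -0.1
```

```bash
python3 - <<'E'
from h import *
track()
E
```

```text
top n 630 yaw 0.048 front x@y=0 65.7 y range [-45.2  87.1]
 case-frame x [20.6 67.3] y [-49.1  85.3]
 tcp bay [-68. -70.] z 28.9 F [-14.4  -3.3   5.4] t 15.7
```

Call:
play_rows(
  series=[-1,0,20,0,0,-1,0,48,0,0,-1,-40,48,0,0,-1,-80,48,0,0,-1,-120,48,0,0,-1,-131,48,1,0,-1,-131,38,2,0,-1,-131,28,2,0,-1,-131,20,2,0,-1,-131,18,2,0],
)

```text
time: 16.7
eef_pos: [552.0, 57.3, 27.3]
ee_rot: [0.0, -0.656, 0.755, -0.0]
contact_force: [-0.4, -0.0, -0.1]
width: -0.2
```

Call:
play_rows(
  series=[-1,0,-3,0,0,-1,0,-6,0,0,-1,0,-8,-1,0,-1,0,-10,-1.5,0,-1,0,-12,-2,0,-1,0,-14,-3,0,-1,0,-16,-3,0,-1,0,-18,-3,0,-1,0,-20,-3,0,-1,0,-22,-3,0],
)

```text
time: 17.7
eef_pos: [571.3, 55.7, 29.7]
ee_rot: [-0.001, -0.656, 0.755, 0.001]
contact_force: [-4.7, 4.2, -1.2]
width: 0.2
```

```bash
python3 - <<'E'
from h import *
track()
E
```

```text
top n 2030 yaw -0.032 front x@y=0 72.7 y range [-85.3  63.1]
 case-frame x [-51.9  75.3] y [-85.  70.]
 tcp bay [-61.   62.8] z 29.7 F [-4.2  2.8 -2.8] t 17.75
```

Call:
play_rows(
  series=[-1,0,20,0,0,-1,0,48,0,0,-1,40,48,0,0,-1,80,48,0,0,-1,120,48,0,0,-1,134,48,2,0,-1,134,38,3,0,-1,134,28,3,0,-1,134,14,3,0,-1,134,10,3,0],
)

```text
time: 18.75
eef_pos: [546.6, -75.3, 27.6]
ee_rot: [0.001, -0.657, 0.754, -0.001]
contact_force: [0.7, -0.3, 0.4]
width: 0.3
```

Call:
play_rows(
  series=[-1,0,-3,0,0,-1,0,-6,0,0,-1,0,-8,-1,0,-1,0,-10,-2,0,-1,0,-12,-3,0,-1,-0.5,-14,-4,0,-1,-1,-16,-4,0,-1,-1,-18,-4,0,-1,-1,-20,-4,0],
)

```text
time: 19.65
eef_pos: [562.1, -78.5, 31.0]
ee_rot: [-0.002, -0.656, 0.755, 0.001]
contact_force: [-8.7, -1.5, 2.5]
width: -0.3
```

```bash
python3 - <<'E'
from h import *
track()
E
```

```text
top n 496 yaw 0.058 front x@y=0 81.4 y range [-38.8  86.3]
 case-frame x [44.2 82.9] y [-44.7  83. ]
 tcp bay [-51.8 -71.3] z 31.1 F [-7.4 -2.6  0.4] t 19.7
```

Call:
play_rows(
  series=[-1,0,20,0,0,-1,0,48,0,0,-1,-40,48,0,0,-1,-80,48,0,0,-1,-120,48,0,0,-1,-133,48,1,0,-1,-133,38,3,0,-1,-133,28,3,0,-1,-133,20,3,0,-1,-133,17,3,0],
)

```text
time: 20.7
eef_pos: [566.8, 55.1, 28.3]
ee_rot: [0.0, -0.656, 0.755, -0.0]
contact_force: [0.7, -0.3, 0.3]
width: 0.0
```

Call:
play_rows(
  series=[-1,0,-3,0,0,-1,0,-6,0,0,-1,0,-8,-1,0,-1,0,-10,-2,0,-1,0,-12,-3,0,-1,0,-14,-4,0,-1,0,-16,-4,0,-1,0,-18,-4,0,-1,0,-20,-4,0],
)

```text
time: 21.6
eef_pos: [583.5, 54.2, 31.9]
ee_rot: [-0.001, -0.656, 0.755, 0.001]
contact_force: [-10.4, 5.9, 2.1]
width: 0.2
```

```bash
python3 - <<'E'
from h import *
track()
E
```

```text
top n 1989 yaw -0.018 front x@y=0 85.1 y range [-84.5  55.8]
 case-frame x [-39.   88.7] y [-84.2  60.6]
 tcp bay [-48.9  63.1] z 31.8 F [-7.3  5.4  0.8] t 21.65
```

Call:
play_rows(
  series=[-1,0,20,0,0,-1,0,48,0,0,-1,40,48,0,0,-1,80,48,0,0,-1,120,48,0,0,-1,134,48,2,0,-1,134,38,4,0,-1,134,28,4,0,-1,134,14,4,0,-1,134,9,4,0],
)

```text
time: 22.65
eef_pos: [560.4, -77.2, 28.5]
ee_rot: [0.001, -0.657, 0.754, -0.001]
contact_force: [-0.6, -1.0, 1.0]
width: -0.0
```

Call:
play_rows(
  series=[-1,0,-3,0,0,-1,0,-6,0,0,-1,0,-8,-1,0,-1,0,-9.5,-2,0,-1,0,-11,-3,0,-1,0,-12.5,-4,0,-1,0,-14,-4,0,-1,0,-15.5,-4,0,-1,0,-17,-4,0],
)

```text
time: 23.55
eef_pos: [565.9, -79.7, 29.9]
ee_rot: [-0.006, -0.656, 0.755, 0.006]
contact_force: [-24.7, 7.7, 10.7]
width: 0.0
```

```bash
python3 - <<'E'
from h import *
track()
E
```

```text
top n 363 yaw 0.021 front x@y=0 89.0 y range [-33.7  82. ]
 case-frame x [58.6 91.8] y [-37.   80.6]
 tcp bay [-48.1 -72.1] z 29.9 F [-23.2   6.5   7.9] t 23.6
```

Call:
play_rows(
  series=[-1,0,1,-2,0,-1,0,1,-4,0,-1,0,1,-5,0,-1,0,1,-5,0],
)

```text
time: 24.0
eef_pos: [566.0, -79.4, 33.2]
ee_rot: [-0.005, -0.655, 0.755, 0.006]
contact_force: [-12.3, 3.7, -8.0]
width: 0.3
```

```bash
python3 - <<'E'
from h import *
p=track()
st()
c=p["image"][100:220,200:360,::-1]
cv2.imwrite("pics/crop5.png",cv2.resize(c,None,fx=5,fy=5,interpolation=cv2.INTER_CUBIC))
E
```

```text
top n 366 yaw 0.024 front x@y=0 89.4 y range [-31.4  83.1]
 case-frame x [58.6 91.7] y [-34.9  81.4]
 tcp bay [-48.1 -71.7] z 33.1 F [-12.8   4.1  -7.7] t 24.05
{'time': 24.05, 'eef_pos': [566.014, -79.432, 33.141], 'ee_rot': [-0.005, -0.655, 0.755, 0.006], 'contact_force': [-12.775, 4.076, -7.724], 'moment': [1.354, 4.415, 0.048], 'width': -0.061}
[[-0.141, -0.99, -0.016], [-0.99, 0.141, 0.002], [0.0, 0.016, -1.0]]
```

View pics/crop5.png

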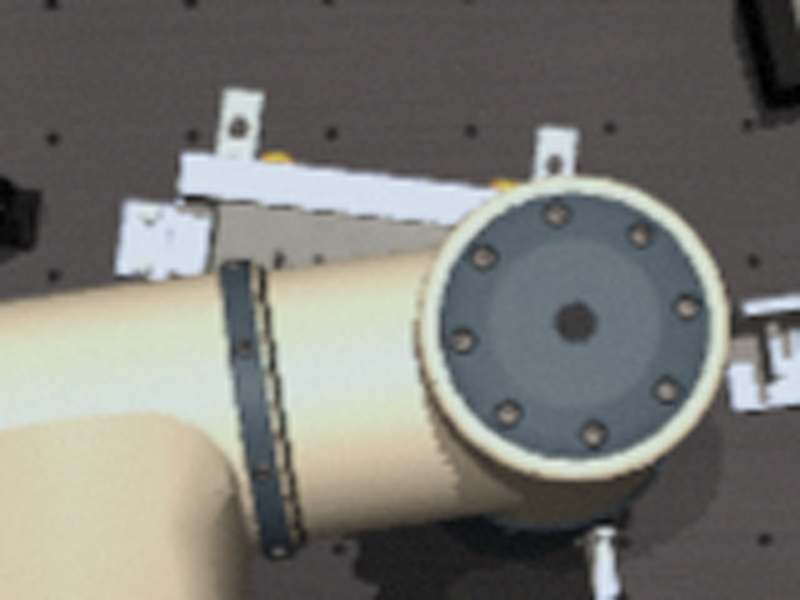

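Call:
play_rows(
  series=[-1,0,20,-5,0,-1,0,50,-5,0,-1,0,100,-25,0,-1,0,130,-60,0,-1,0,130,-60,0],
)

```text
time: 24.55
eef_pos: [445.5, -62.0, 102.6]
ee_rot: [0.004, -0.657, 0.754, -0.003]
contact_force: [1.8, -0.1, 0.9]
width: -0.1
```

```bash
python3 - <<'E'
from h import *
p=track()
c=p["image"][110:230,210:370,::-1]
cv2.imwrite("pics/crop6.png",cv2.resize(c,None,fx=5,fy=5,interpolation=cv2.INTER_CUBIC))
E
```

```text
top n 2749 yaw 0.013 front x@y=0 85.6 y range [-84.7  82.4]
 case-frame x [-39.4  88.8] y [-85.4  82.6]
 tcp bay [-169.   -70.8] z 100.9 F [-0.   0.6 -1. ] t 24.6
```

View pics/crop6.png

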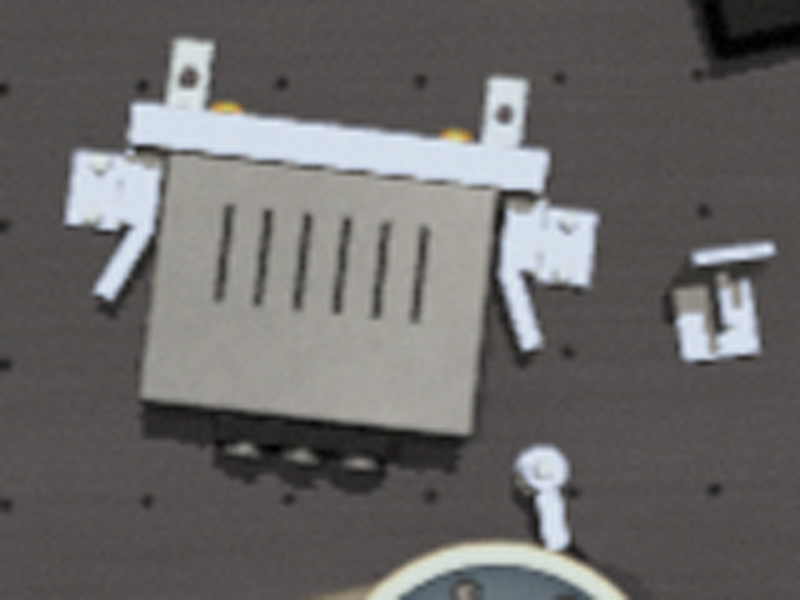

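Call:
play_rows(
  series=[-1,-45,0,0,0,-1,-90,0,20,0,-1,-134,-20,40,0,-1,-134,-50,60,0,-1,-134,-70,73,0,-1,-134,-90,73,0,-1,-134,-105,73,0,-1,-134,-108,73,0,-1,-134,-108,73,0],
)

```text
time: 25.5
eef_pos: [571.1, 55.5, 23.6]
ee_rot: [0.0, -0.656, 0.755, -0.0]
contact_force: [-0.5, 0.2, -0.8]
width: -0.2
```

```bash
python3 - <<'E'
from h import *
track()
E
```

```text
top n 2197 yaw -0.006 front x@y=0 86.0 y range [-85.   76.1]
 case-frame x [-38.8  88.8] y [-85.1  79.6]
 tcp bay [-62.3  62.6] z 23.8 F [-0.1 -0.1  0.3] t 25.55
```

Call:
play_rows(
  series=[-1,0,-4,0,0,-1,0,-8,0,0,-1,0,-11,-1,0,-1,0,-13,-2,0,-1,0,-14,-3,0,-1,0,-15,-4,0,-1,0,-16,-4,0,-1,0,-17,-4,0,-1,0,-18,-4,0],
)

```text
time: 26.45
eef_pos: [585.1, 53.6, 27.2]
ee_rot: [-0.002, -0.656, 0.755, 0.002]
contact_force: [-9.2, 5.5, 1.6]
width: -0.1
```

Call:
play_rows(
  series=[-1,0,-1,0,0,-1,0,-2,-0.5,0,-1,0,-3,-1,0,-1,0,-4,-1,0,-1,0,-4,-1,0],
)

```text
time: 26.95
eef_pos: [585.2, 53.6, 27.2]
ee_rot: [-0.005, -0.656, 0.755, 0.005]
contact_force: [-19.8, 9.2, 6.8]
width: 0.0
```

Call:
play_rows(
  series=[-1,0,8,0,0,-1,0,30,0,0,-1,0,53,0,0,-1,40,53,0,0,-1,80,53,0,0,-1,120,53,0,0,-1,135,53,0,0,-1,135,40,2,0,-1,135,25,2,0,-1,135,17,2,0,-1,135,15,2,0],
)

```text
time: 28.05
eef_pos: [559.9, -79.1, 27.5]
ee_rot: [0.0, -0.656, 0.754, -0.001]
contact_force: [0.3, -0.3, 0.6]
width: -0.1
```

```bash
python3 - <<'E'
from h import *
track()
E
```

```text
top n 742 yaw -0.01 front x@y=0 88.8 y range [-54.6  81.9]
 case-frame x [33.1 90.4] y [-57.2  82.8]
 tcp bay [-54.7 -72.2] z 27.4 F [-1.2  0.  -0.1] t 28.1
```

Call:
play_rows(
  series=[-1,0,-3,0,0,-1,0,-6,0,0,-1,0,-7,-1,0,-1,0,-8,-2,0,-1,0,-9,-2,0,-1,0,-10,-3,0,-1,0,-11,-3,0,-1,0,-12,-4,0],
)

```text
time: 28.9
eef_pos: [565.9, -80.5, 29.2]
ee_rot: [-0.003, -0.656, 0.755, 0.004]
contact_force: [-9.6, 1.3, -5.1]
width: 0.0
```

Call:
play_rows(
  series=[-1,0,-1,0,0,-1,0,-2,0,0,-1,0,-3,0,0,-1,0,-4,0,0,-1,0,-4,0,0],
)

```text
time: 29.4
eef_pos: [565.9, -80.5, 29.1]
ee_rot: [-0.006, -0.656, 0.755, 0.006]
contact_force: [-21.0, 8.0, 10.8]
width: -0.5
```

Call:
play_rows(
  series=[-1,0,10,0,0,-1,0,40,0,0,-1,0,58,-30,0,-1,20,58,-80,0,-1,60,58,-80,0,-1,98,58,-80,0,-1,98,58,-80,0],
)

```text
time: 30.1
eef_pos: [503.6, -173.7, 112.4]
ee_rot: [0.001, -0.655, 0.756, -0.001]
contact_force: [0.7, 0.6, -1.0]
width: -0.0
```

```bash
python3 - <<'E'
from h import *
p=track()
for l in("gate_knob","gate_pivot"):
    print(l,[(round(float(x["p"]),2),np.round(x["location"]).tolist(),bay(x["location"]).round()) for x in robot.place_of(p,l)[:2]])
E
```

```text
top n 1716 yaw 0.004 front x@y=0 88.2 y range [-84.4  82. ]
 case-frame x [ 4.4 90.4] y [-85.1  82.3]
 tcp bay [ -97.1 -172.2] z 111.9 F [ 0.7  1.  -0.4] t 30.15
gate_knob [(0.56, [630.0, -432.0, 4.0], array([  64., -412.]))]
gate_pivot []
```

Call:
play_rows(
  series=[-1,0,0,40,0,-1,0,0,63,0,-1,0,0,63,0,-1,-6,0,63,0,-1,-12,0,63,0,-1,-18,0,63,0,-1,-24,0,63,0,-1,-30,0,63,0,-1,-36,0,63,0,-1,-42,0,63,0,-1,-48,0,63,0,-1,-50,0,63,0],
)

```text
time: 31.45
eef_pos: [510.9, -120.2, 48.4]
ee_rot: [0.0, -0.657, 0.754, -0.0]
contact_force: [0.7, -2.3, -0.3]
width: -0.2
```

Call:
play_rows(
  series=[-1,10,0,0,0,-1,10,20,0,0,-1,10,40,0,0,-1,-30,50,0,0,-1,-70,80,-60,0,-1,-100,110,-100,0,-1,-100,110,-100,0],
)

```text
time: 32.15
eef_pos: [414.5, -5.8, 150.1]
ee_rot: [0.001, -0.656, 0.754, -0.0]
contact_force: [0.0, 0.3, 1.0]
width: -0.4
```

```bash
python3 - <<'E'
from h import *
p=track();w=pts(p);b=bay(w)
m=(w[...,2]>58)&(w[...,2]<70)&(abs(b[...,0]+75)<60)&(abs(b[...,1]+110)<70)
print(m.sum(),b[m].mean(0))
c=p["image"][110:230,210:370,::-1]
cv2.imwrite("pics/crop7.png",cv2.resize(c,None,fx=5,fy=5,interpolation=cv2.INTER_CUBIC))
E
```

```text
top n 2756 yaw -0.001 front x@y=0 87.2 y range [-84.9  81.8]
 case-frame x [-37.7  90.2] y [-85.3  82.4]
 tcp bay [-207.8  -17.9] z 153.9 F [-2.   1.9  2.9] t 32.2
34 [-91.7631489  -99.83254234]
```

View pics/crop7.png

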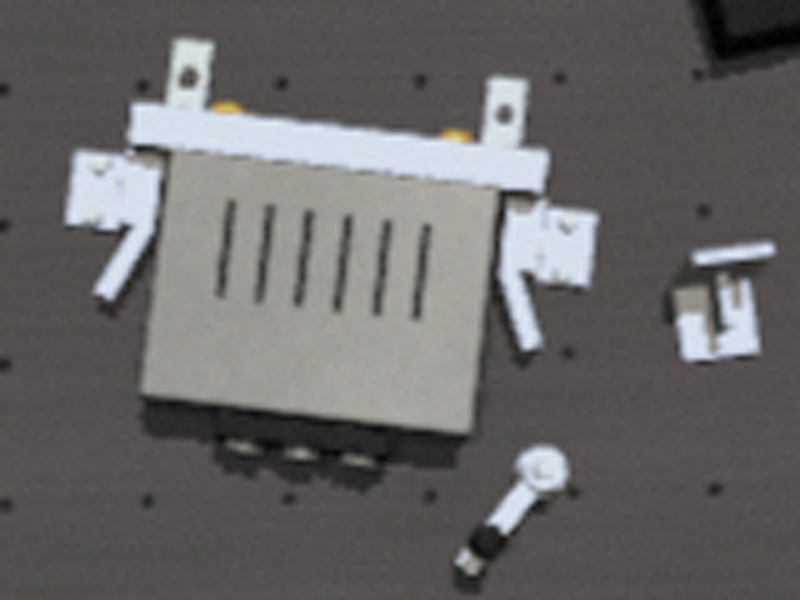

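Call:
play_rows(
  series=[-1,40,-20,40,0,-1,80,-50,70,0,-1,80,-75,102,0,-1,80,-82,102,0,-1,80,-82,102,0],
)

```text
time: 32.7
eef_pos: [485.2, -98.1, 44.8]
ee_rot: [-0.001, -0.656, 0.755, 0.001]
contact_force: [-0.9, -0.6, 0.1]
width: -0.2
```

```bash
python3 - <<'E'
from h import *
track()
E
```

```text
top n 2794 yaw -0.005 front x@y=0 87.0 y range [-84.8  81.8]
 case-frame x [-37.7  90.3] y [-85.1  82.4]
 tcp bay [-125.6 -100.8] z 46.2 F [-0.8  0.6  0.8] t 32.75
```

Call:
play_rows(
  series=[-1,-2,-10,-3,0,-1,-3,-19,-3,0,-1,-11,-26,-3,0,-1,-15,-31,-3,0,-1,-19,-36,-3,0,-1,-22,-42,-3,0,-1,-24,-48,-3,0,-1,-25,-55,-3,0,-1,-26,-60,-3,0,-1,-26,-62,-3,0,-1,-26,-64,-3,0],
)

```text
time: 33.85
eef_pos: [548.5, -79.8, 49.3]
ee_rot: [-0.003, -0.656, 0.755, 0.003]
contact_force: [-19.4, 8.1, 17.0]
width: 0.1
```

```bash
python3 - <<'E'
from h import *
track()
E
```

```text
top n 868 yaw -0.002 front x@y=0 88.8 y range [-65.5  82.2]
 case-frame x [31.4 91.1] y [-67.2  82.7]
 tcp bay [-65.5 -74.6] z 49.2 F [-15.    6.1  12. ] t 33.9
```

Call:
play_rows(
  series=[-1,0,10,0,0,-1,0,40,0,0,-1,-20,90,-40,0,-1,-70,130,-100,0,-1,-70,150,-100,0,-1,-70,150,-100,0],
)

```text
time: 34.5
eef_pos: [414.0, 11.3, 153.0]
ee_rot: [0.004, -0.657, 0.754, -0.002]
contact_force: [0.1, 0.9, 0.0]
width: -0.1
```

```bash
python3 - <<'E'
from h import *
p=track();w=pts(p);b=bay(w)
m=(w[...,2]>58)&(w[...,2]<70)&(abs(b[...,0]+75)<60)&(abs(b[...,1]+110)<70)
k=b[m].mean(0);print(m.sum(),k,"gate",np.radians(210)-np.arctan2(k[1]+125,k[0]+49))
c=p["image"][110:230,210:370,::-1]
cv2.imwrite("pics/crop8.png",cv2.resize(c,None,fx=5,fy=5,interpolation=cv2.INTER_CUBIC))
E
```

```text
top n 2816 yaw -0.007 front x@y=0 87.3 y range [-85.   82.1]
 case-frame x [-37.8  90.4] y [-85.2  82.6]
 tcp bay [-211.3   -2.5] z 153.4 F [-1.8  0.6 -0.3] t 34.55
34 [-49.55666117 -76.17864821] gate 2.082993594111636
```

View pics/crop8.png

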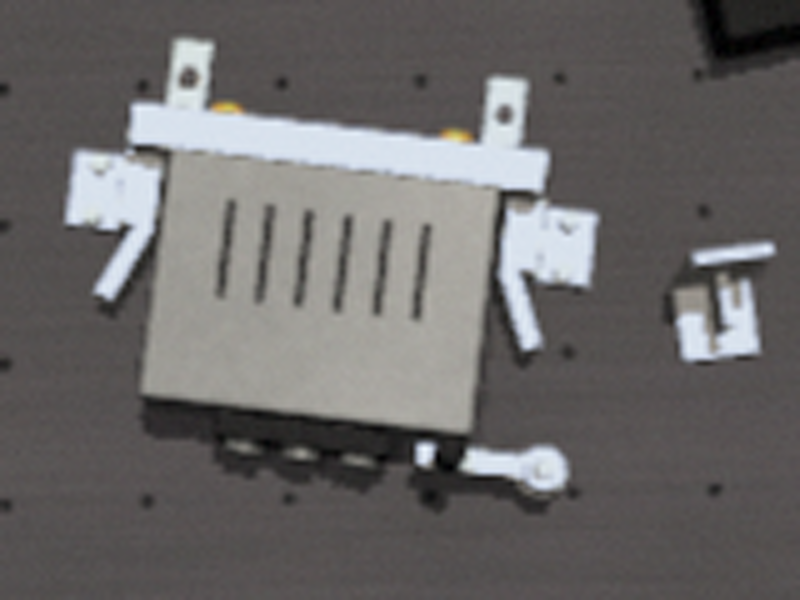

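```bash
python3 -c "
from station import robot
print(robot.hand_in())"
```

```text
the job is handed in; nothing more can be done
None
```

I walked the case into the bay with alternating pushes on its two rear corners, shut the gate behind it and handed the job in. The clock stood at about 34.6 s of the 72 allowed. `hand_in` gives no verdict.

**Case against the stop bar:** in the last corner pushes, both corners stopped dead. Raising the push from about 9 to 20 N moved the tool no more than 0.1 mm on either side. The final top picture shows the case square to the bay within about 0.007 rad. It is centred within about 2 mm, with its centre roughly 26 mm ahead of the bay's origin.

**Gate:** from the knob's position in the last picture I get about 2.08 rad, against the 2.09 end stop. It reached a firm stop and stands behind the right rear corner with a visible gap. The tool was about 150 mm up and touching nothing.

**What I could not confirm, and the forces:**
- **Pins:** they were not visible once the case was in, so "pushed in" is inferred from the hard stop on both sides and the square pose.
- **Push force:** some pushes went over the advised 20 N. One early right-corner push read about 29 N in total (20 forward, 21 vertical) because the finger also bore down on the case. A later one read about 28 N. All readings stayed under the 35 N limit, but I only read force at the end of each move.
- **Side camera:** its edge fit disagreed with the top camera on the case angle while the arm partly hid the case, so I ignored it.
- **Sockets and bystanders:** I planned the finger paths to stay clear of the sockets and felt no unexpected force there. I did not re-measure the bystanders at the end; the only one in the last crop, the bracket, had not visibly moved.

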